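# Load a specimen rod into the collet fixture

## Task

Take the round resin rod out of the rack and feed it, foot first and upright, down the open collet of the grey bench fixture until it is fully home: push on through the light drag of the wiper ring and the sprung pad until you feel the solid depth stop, but never press the rod on the fixture with more than about 25 N. Only when the rod is home, swing the collet lever fully round so that the rod is clamped, and let go. Leave the hexagonal and the square rod standing in the rack, and do not push the dish or the coverslip box about.

Things in the scene. Friction and masses are not known exactly. Their poses are not given: they have to be found in the camera images.
- round_rod: the rod to load: plain cream resin, round, 16 mm diameter, 100 mm long, about 30 g, standing upright in one of the three rack holes with its top 106 mm above the worktop. Origin at the centre of its foot, own z up along the rod; the lowest 2 mm are chamfered to 14 mm
- hex_rod: bystander: hexagonal rod of the same resin, 17 mm across flats (20 mm over corners), 80 mm long, standing in another rack hole; too thick for the collet. Origin at the centre of its foot
- square_rod: bystander: square rod of the same resin, 13.5 mm wide, 90 mm long, standing in the third rack hole. Origin at the centre of its foot
- rack: white block 156 x 46 x 30 mm, fixed, with a row of three loose holes (23 mm wide, 24 mm deep) 50 mm apart along its own x; which rod stands in which hole varies. Origin at the centre of its underside. Keep the arm clear of the tall drawer cabinet that stands on the worktop farther left (from about y = 0.47 m leftwards, x = 0.33 to 0.73 m, 0.6 m high) and of the microscope on the right (y below -0.05 m, x above 0.5 m)
- fixture: grey round collet fixture fixed on the worktop: flange 116 mm across, barrel 58 mm across, 88 mm high, with the collet in its steel nose (52 mm across) on top. Origin at the centre of its underside, z up along the bore; at yaw 0 the lever works on its -x side (towards the robot)
- mouth (a point): centre of the collet mouth at the top of the nose, 88 mm above the worktop, on the bore's axis. The mouth is a short funnel (about 24 mm wide at the top) into a vertical bore 17.5 mm wide. About 41 mm down a rubber wiper ring begins to drag on the rod (roughly 3 to 6 N, and this drag also holds the rod where it is let go). With the rod home its foot is somewhere between 43 and 59 mm below the mouth, different each time, and is not measured: it must be felt
- pad (a joint): sprung ejector pad on top of the depth stop, inside the bore: 0 = up (empty), grows as the rod pushes it down, 0.004 m = pushed right down, solid on the stop. Its spring is weak (0.6 N up, 1 N down), so the wiper ring's drag is stronger
- lever (a joint): collet lever, hinged about the bore's vertical axis: 0 = open (handle at the front right of the fixture), grows as the handle swings clockwise seen from above, in front of the fixture from right to left, 1.2 rad = fully closed against its end stop. Friction asks about 2 N at the handle, a little more as the jaws bite; it stays where it is left
- handle (a point): middle of the lever's upright black handle: 17 mm diameter, standing from 73 to 114 mm above the worktop (this point at 98 mm), 95 mm from the bore's axis; the lever arm beneath it lies at 61 to 73 mm
- dish: bystander: petri dish, 61 mm across, 15 mm high, on the worktop in front of the fixture, towards the robot
- coverslips: bystander: small coverslip box 31 x 31 x 19 mm on the worktop behind the rack
Things that resemble listed ones, but are neither listed nor needed, are in the scene too. What is shaped like the round_rod but turquoise or yellow is not meant.

How it is judged:
By the outcome, as a careful person would: the job done as asked, in the order asked, and still so for the second after the job is handed in, with the robot touching nothing.
It also fails if it takes over 58 s, if anything falls off the work surface, if the arm or the gripper's body presses on something with over 40 N, if the wrist force passes 120 N, or if a joint passes its speed limit or range.

## Robot

A 6-joint arm with a two-finger parallel gripper is mounted at the origin on a cart in front of the work surface, level with it; the furniture and walls round the work are solid. World frame = base frame: x ahead of the robot, y to its left, z up, the work surface at z = 0. Lengths are in m, angles in rad, forces in N, time in s.
With the tool pointing down it reaches from about 0.3 to 0.75 m from the base axis. Payload 8.5 kg.
Tool frame: the origin (TCP) lies midway between the tips of the shut fingers; the grasp point (between the pads) lies bot.tcp_to_grasp behind it (bot.tcp_to_grasp is the distance from the TCP to the grasp point, in m); z points along the fingers, y is the line along which they close (so a half turn about z gives the same grasp; the last joint's range is limited). The gripper opens to 85 mm and grips with 20 to 120 N. Pads are 22 mm wide; open, the fingers measure 114 mm over their backs; the gripper's body (76 mm by 85 mm) begins 54 mm behind the grasp point. The pads swing forward as they close: fully open they stand 13 mm farther back than shut.
Start: joints at [0.972, 0.381, 1.297, -0, 1.464, -0.215], TCP at [0.206, 0.51, 0.231] pointing down, gripper open.
Joint ranges: [-3.11, 3.11], [-0.89, 2.33], [0.22, 2.48], [-1.42, 4.56], [0.17, 2.85], [-2.88, 2.88]. Speed limits (rad/s): [2.39, 2.39, 3.14, 3.14, 3.14, 3.14].

## Interface

Orientations are given as a rotation vector (axis times angle).
In Python, from bench import bot gives the robot as it stands. The module is installed in compiled form; this text tells all that it offers.
- The arm moves only by the shell command python3 -m crank 'ROWS' [FORCE]. ROWS is a JSON object of lists of equal length, an entry for each row: "linear": the shift along the tool's x, y, z in m, a list of three; "twist": the turn, a rotation vector about the tool's x, y, z in degrees, a list of three; "grip": the opening, from 0 (shut) to 1 (fully open). In form: {"linear": [[dx, dy, dz], ...], "twist": [[wx, wy, wz], ...], "grip": [grip, ...]}. A call has exactly 5 rows; each row is the pose to reach, as a shift and turn from the pose commanded when the call began, along the tool's axes at that moment; what a row does not reach only later rows make up. A row lasts 1/10 s, in which the tool goes at most 50 mm and 8.59 degrees, less where a joint would pass 70% of its speed; a pose out of reach is approached as far as the arm can. A call with a gripper value outside its range is refused whole. The fingers move at their own pace and stop on an object; FORCE is the grip in N (left out, the last holds). Time passes only in rows, so rows that repeat a pose let the fingers close, or fill a call up. It gives the time, the measured TCP pose, the force, the opening and the grip force at its end, in the units of the state.
- bot.observe(): the state, without advancing time (a new reading comes with each control period).
- bot.read_camera(name): name is "side" or "top"; returns a dict with "image" (480x640x3 uint8, red, green, blue), "fx", "fy", "cx", "cy" (pixels), "R" (3x3) and "t" (3): a world point X has camera coordinates R X + t. Camera axes: x right, y down, z forward; pixel columns grow to the right and rows downward; lengths in m; the calibration is good to about 2 mm. A picture is of the moment at which its call begins. There is no depth.
- bot.sign_off(): hands the job in; it is judged then, once.
Trained networks look in a picture, given as the dict that the camera call returned (one of the last four; its "shot" number tells which), for a name from the list of things; names that differ only in an ending like _2 or _b are one class to them, and where a whole thing is asked for, a point or a joint stands for the part that bears it (a point fixed in the world has none). Each returns a list of dicts, best first, with "conf" (0 to 1); they miss things now and then, are a little off and sometimes report something else, mostly with a low value. They report only what shows in the picture. A call takes as long as a camera call. They do not tell look-alikes from the thing itself.
- bot.look_for(query, picture): "pixel" ([column, row] in pixels, amid what is visible of it).
- bot.masks_of(query, picture): "region" (480x640 bool, what is visible of it) and "pixel" ([column, row] in pixels, amid what is visible of it).
- bot.place_of(query, picture): "pixel" ([column, row] in pixels: a listed point, or the origin of a listed thing).
The state is a dict: "time": time; "joint_positions": joint angles; "joint_velocities": joint speeds; "joint_efforts": joint torques, N m; "eef_pos": TCP position; "ee_rot": TCP orientation; "contact_force": force on the tool from outside, world axes, zero at the start; "torque": the same for the moment, N m; "grip_width": finger opening in m; "grasp_force": force on a finger pad.
Only numpy, scipy, OpenCV 4.12 (cv2) and the standard library are available. Lean on these libraries where they do the work, as an engineer would, in place of code of your own. Each camera call takes 0.05 s, during which the arm holds its last target. There are 200 camera calls.

## Working session

There is one attempt and no reset: what is moved stays moved. The work goes in short steps, Python scripts to look and compute and a shell command to move; the robot and the scene stay as the last step left them, time stands still between calls to the robot, and variables do not carry over. Pictures are saved under pics/ and viewed, at most 10 in all, crops included, and the job is handed in when it is done.

```bash
mkdir -p pics; cat > h.py <<'E'
import numpy as np, cv2
from bench import bot
def ray(p,px):
    R=np.array(p["R"]);t=np.array(p["t"])
    d=R.T@np.array([(px[0]-p["cx"])/p["fx"],(px[1]-p["cy"])/p["fy"],1.]);return -R.T@t,d
def atz(p,px,z):
    o,d=ray(p,px);return o+d*(z-o[2])/d[2]
def proj(p,X):
    c=np.array(p["R"])@np.array(X)+np.array(p["t"]);return [p["fx"]*c[0]/c[2]+p["cx"],p["fy"]*c[1]/c[2]+p["cy"]]
def save(n,im): cv2.imwrite("pics/"+n+".png",cv2.cvtColor(np.ascontiguousarray(im),cv2.COLOR_RGB2BGR))
E
python3 - <<'E'
from h import *
print(bot.tcp_to_grasp, bot.observe())
Z=dict(round_rod=.006,hex_rod=.006,square_rod=.006,rack=0,fixture=0,mouth=.088,handle=.098,dish=0,coverslips=0)
for n in("top","side"):
    p=bot.read_camera(n);save(n+"0",p["image"]);print(n,"cam",-np.array(p["R"]).T@np.array(p["t"]))
    for k,z in Z.items():
        for r in bot.place_of(k,p)[:3]: print(k,round(r["conf"],2),np.round(r["pixel"]),atz(p,r["pixel"],z).round(4))
E
```

```text
0.0187 {'time': 0.0, 'joint_positions': array([ 9.71717592e-01,  3.81228030e-01,  1.29825930e+00, -1.19798041e-05,
        1.46357689e+00, -2.15346204e-01]), 'joint_velocities': array([-3.53464296e-04,  1.04744728e-03, -1.45171309e-03, -6.28764164e-05,
        3.34226131e-04, -9.27938226e-04]), 'joint_efforts': array([-2.86950499e-04, -4.48444104e+01, -2.31275171e+01, -1.39527597e-04,
        4.83371128e-03,  5.06892559e-05]), 'eef_pos': array([0.20577563, 0.50974834, 0.23069506]), 'ee_rot': array([-5.98963036e-01, -3.08338292e+00,  2.12953411e-03]), 'contact_force': array([-0.07950034, -0.64798275, -0.09491812]), 'torque': array([-0.0430266 ,  0.02037203,  0.00046782]), 'grasp_force': 0.0, 'grip_width': 0.0854317450076261}
top cam [0.37743561 0.20074811 0.95111593]
round_rod 0.6 [224. 278.] [0.4117 0.3714 0.006 ]
round_rod 0.54 [259. 278.] [0.4128 0.2998 0.006 ]
round_rod 0.46 [247. 310.] [0.3484 0.3212 0.006 ]
hex_rod 0.62 [263. 256.] [0.4584 0.2939 0.006 ]
square_rod 0.62 [264. 230.] [0.5122 0.2948 0.006 ]
square_rod 0.61 [259. 255.] [0.4602 0.3022 0.006 ]
rack 0.82 [260. 255.] [0
[... 327 characters left out ...]
.] [0.5181 0.2998 0.    ]
side cam [ 0.08433124 -0.41454866  0.57790021]
round_rod 0.87 [186. 287.] [0.3371 0.3092 0.006 ]
round_rod 0.8 [231. 274.] [0.4109 0.2981 0.006 ]
round_rod 0.69 [243. 303.] [0.3904 0.2227 0.006 ]
hex_rod 0.81 [257. 263.] [0.4601 0.2989 0.006 ]
hex_rod 0.71 [401. 253.] [0.6759 0.184  0.006 ]
square_rod 0.96 [284. 255.] [0.5099 0.2939 0.006 ]
rack 0.55 [257. 265.] [0.4609 0.3013 0.    ]
fixture 0.75 [397. 299.] [0.5931 0.0993 0.    ]
mouth 0.76 [399. 250.] [0.5921 0.1044 0.088 ]
handle 0.85 [383. 283.] [0.5125 0.0478 0.098 ]
dish 0.84 [298. 334.] [0.4241 0.1226 0.    ]
coverslips 0.9 [356. 240.] [0.6421 0.2659 0.    ]
coverslips 0.34 [283. 257.] [0.5085 0.2967 0.    ]
```

View pics/top0.png

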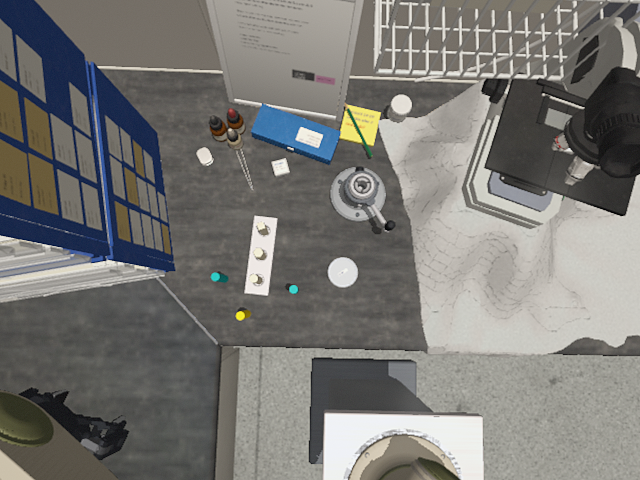

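View pics/side0.png

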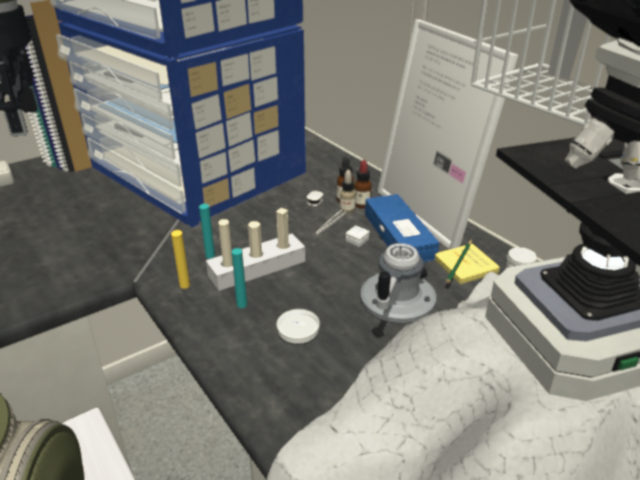

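```bash
python3 - <<'E'
from h import *
a=cv2.imread("pics/side0.png")[190:320,160:320];b=cv2.imread("pics/top0.png")[195:325,200:360]
cv2.imwrite("pics/crop.png",np.hstack([cv2.resize(x,None,fx=2.5,fy=2.5*1.6,interpolation=cv2.INTER_CUBIC) if 0 else cv2.resize(x,(400,325),interpolation=cv2.INTER_CUBIC) for x in(a,b)]))
E
```

```text
(no output)
```

View pics/crop.png

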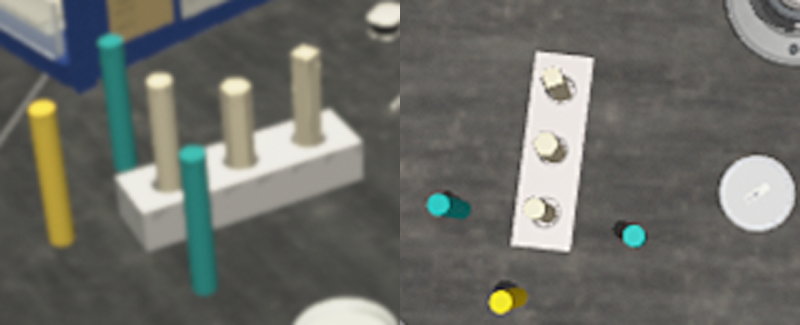

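Look-alikes (pixels in the side and top pictures):

| Thing | Side | Top |
|---|---|---|
| Yellow rod | (180,258) | (240,315) |
| Turquoise rod | (205,230) | (218,277) |
| Turquoise rod | (240,278) | (293,289) |
| Cream square rod | (283,230) | (263,229) |
| Cream hex rod, shortest | (255,240) | (259,253) |
| Cream round rod, tallest | (226,240) | (255,279) |

I choose the cream round rod in the nearest hole. The crop shows it has a round top and is the tallest of the three.

```bash
python3 - <<'E'
from h import *
from scipy.optimize import least_squares
T=bot.read_camera("top");S=bot.read_camera("side")
def tri(a,b):
    f=lambda X:np.r_[np.array(proj(T,X))-a,np.array(proj(S,X))-b]
    r=least_squares(f,[.5,.2,.1]);return r.x.round(4),r.fun.round(1)
print("rodtop",atz(T,[254,278.6],.106).round(4),atz(S,[224,222.3],.106).round(4),tri([254,278.6],[224,222.3]))
print("mouth",tri([362,182],[399,250]),"handle",tri([390,229],[383,283]))
for n in ("mouth","handle"):
    for p in(T,S): print(n,[(np.round(r["pixel"],1),round(r["conf"],2)) for r in bot.place_of(n,p)[:2]])
a=T["image"][140:270,310:440];b=S["image"][220:350,330:460]
save("fix",np.hstack([cv2.resize(x,(400,400),interpolation=cv2.INTER_CUBIC) for x in(a,b)]))
# rod outlines (cream)
for p,c in((T,(225,265,285,300)),(S,(215,210,236,265))):
    pass
E
```

```text
rodtop [0.4083 0.2986 0.106 ] [0.4075 0.2964 0.106 ] (array([0.4084, 0.2987, 0.1045]), array([ 0. , -0.1, -0.1,  0. ]))
mouth (array([0.5965, 0.1046, 0.0877]), array([-1.5,  2.1,  1.9, -0.5])) handle (array([0.5111, 0.0475, 0.0991]), array([ 0.7, -1.1, -0.9,  0.2]))
mouth [(array([362.6, 182.2]), 0.55)]
mouth [(array([399.8, 250.5]), 0.69)]
handle [(array([387.2, 228.4]), 0.92)]
handle [(array([383.9, 281.4]), 0.94)]
```

View pics/fix.png

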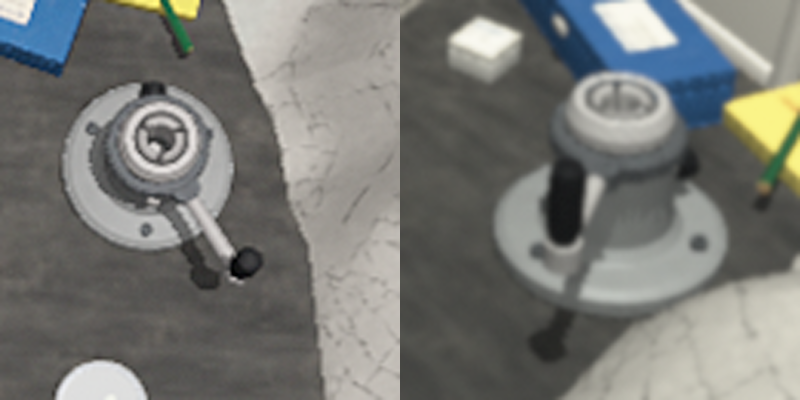

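The fixture shows the mouth at top (362.6,185) and side (402,252.5), and the black handle's top at top-picture (390,225), with the lever at front right.

```bash
cat >> h.py <<'E'
from scipy.spatial.transform import Rotation as Ro
def go(target):
    s=bot.observe();R=Ro.from_rotvec(s["ee_rot"]).as_matrix()
    print("pos",s["eef_pos"].round(4),"dtool",(R.T@(np.array(target)-s["eef_pos"])).round(4)); print(R.round(3)); return R
E
python3 - <<'E'
from h import *
T=bot.read_camera("top");S=bot.read_camera("side")
print(atz(T,[362.6,184.9],.088),atz(S,[402.2,252.5],.088))
print("handle top",atz(T,[310+246*.325,140+262*.325],.114),atz(S,[330+167*.325,220+163*.325],.114))
for c in ([149,166],): print("flange",atz(T,[310+c[0]*.325,140+c[1]*.325],.008),atz(S,[330+211*.325,220+232*.325],.008))
R=go([.408,.298,.18])
# rack axis & neighbours
for px in([263,229],[254,278.6],[218,277],[293,289]): print(px,atz(T,px,.1).round(3))
want=np.array([[-1,0,0],[0,1,0],[0,0,-1]]);print(np.degrees(Ro.from_matrix(R.T@want).as_rotvec()))
E
```

```text
[0.59494638 0.10062823 0.088     ] [0.59256103 0.09740291 0.088     ]
handle top [0.5139703  0.05163942 0.114     ] [0.51447392 0.04832294 0.114     ]
flange [0.59535868 0.09980524 0.008     ] [0.59303186 0.09731681 0.008     ]
pos [0.2059 0.51   0.2313] dtool [-0.2667 -0.1209  0.0513]
[[-0.927  0.374 -0.   ]
 [ 0.374  0.927 -0.   ]
 [-0.    -0.    -1.   ]]
[263, 229] [0.501 0.287 0.1  ]
[254, 278.6] [0.408 0.299 0.1  ]
[218, 277] [0.409 0.365 0.1  ]
[293, 289] [0.392 0.227 0.1  ]
[-1.74126708e-03 -2.22767591e-04 -2.19905173e+01]
```

```bash
python3 -m crank '{"linear":[[-0.045,-0.02,0.005],[-0.09,-0.04,0.01],[-0.134,-0.06,0.02],[-0.178,-0.08,0.03],[-0.222,-0.1,0.04]],"twist":[[0,0,-5],[0,0,-10],[0,0,-15],[0,0,-20],[0,0,-22]],"grip":[0.5,0.5,0.5,0.5,0.5]}' 30; python3 -c "
from h import *
go([.408,.2975,.15])"
```

```text
time: 1.9
eef_pos: [0.3754, 0.3326, 0.1912]
ee_rot: [-0.005, 3.141, 0.001]
contact_force: [-0.4, 1.8, 0.0]
grip_width: 0.0428
grasp_force: 0.0
pos [0.3754 0.3326 0.1912] dtool [-0.0325 -0.0352  0.0412]
[[-1.    -0.003  0.001]
 [-0.003  1.     0.   ]
 [-0.001  0.    -1.   ]]
```

```bash
python3 -m crank '{"linear":[[-0.017,-0.018,0.02],[-0.033,-0.035,0.035],[-0.033,-0.035,0.065],[-0.033,-0.035,0.095],[-0.033,-0.035,0.119]],"twist":[[0,0,0],[0,0,0],[0,0,0],[0,0,0],[0,0,0]],"grip":[0.5,0.5,0.5,0.5,0.5]}' 30; python3 - <<'E'
from h import *
go([.408,.2975,.072])
for n in("top","side"):
    p=bot.read_camera(n)
    im=p["image"][200:330,180:340] if n=="top" else p["image"][150:280,150:310]
    save("g1"+n,cv2.resize(im,(400,325)))
a=[cv2.imread(f"pics/g1{n}.png") for n in("top","side")];cv2.imwrite("pics/g1.png",np.hstack(a))
E
```

```text
time: 2.4
eef_pos: [0.4072, 0.2988, 0.071]
ee_rot: [-0.001, -3.141, 0.0]
contact_force: [-0.5, -0.1, 0.4]
grip_width: 0.0429
grasp_force: 0.0
pos [0.4072 0.2988 0.071 ] dtool [-0.0008 -0.0013 -0.001 ]
[[-1.     0.    -0.001]
 [ 0.     1.    -0.   ]
 [ 0.001 -0.    -1.   ]]
```

View pics/g1.png

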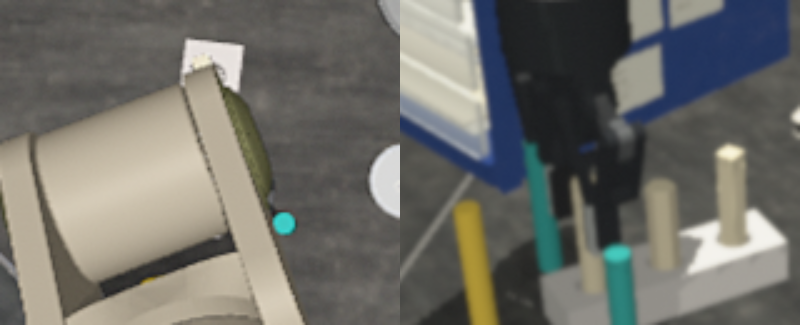

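The fingers straddle the round rod (right half of the crop, about (595,215)) and the others are untouched. Next I close the grip.

```bash
python3 -m crank '{"linear":[[0,0,0],[0,0,0],[0,0,0],[0,0,0],[0,0,0]],"twist":[[0,0,0],[0,0,0],[0,0,0],[0,0,0],[0,0,0]],"grip":[0.1,0.1,0.1,0.1,0.1]}' 50; python3 -m crank '{"linear":[[0,0,0],[0,0,-0.02],[0,0,-0.05],[0,0,-0.08],[0,0,-0.11]],"twist":[[0,0,0],[0,0,0],[0,0,0],[0,0,0],[0,0,0]],"grip":[0.1,0.1,0.1,0.1,0.1]}' 50;  python3 - <<'E'
from h import *
go([.594,.099,.18])
E
```

```text
time: 3.0
eef_pos: [0.4081, 0.2995, 0.0737]
ee_rot: [-0.0, 3.139, 0.002]
contact_force: [-0.0, 0.2, 7.3]
grip_width: 0.0145
grasp_force: 48.8
time: 3.5
eef_pos: [0.4071, 0.2991, 0.1841]
ee_rot: [-0.0, 3.141, 0.0]
contact_force: [-0.2, 0.8, -0.4]
grip_width: 0.0143
grasp_force: 48.7
pos [0.4071 0.2991 0.1841] dtool [-0.1868 -0.2001  0.0041]
[[-1.    -0.     0.001]
 [-0.     1.     0.   ]
 [-0.001  0.    -1.   ]]
```

```bash
python3 -m crank '{"linear":[[-0.02,-0.02,-0.015],[-0.05,-0.055,-0.015],[-0.08,-0.09,-0.015],[-0.115,-0.125,-0.015],[-0.147,-0.16,-0.015]],"twist":[[0,0,0],[0,0,0],[0,0,0],[0,0,0],[0,0,0]],"grip":[0.1,0.1,0.1,0.1,0.1]}';python3 -m crank '{"linear":[[-0.02,-0.02,0],[-0.035,-0.035,0],[-0.04,-0.04,0],[-0.04,-0.04,0.02],[-0.04,-0.04,0.03]],"twist":[[0,0,0],[0,0,0],[0,0,0],[0,0,0],[0,0,0]],"grip":[0.1,0.1,0.1,0.1,0.1]}';  python3 - <<'E'
from h import *
go([.594,.099,.17])
for n in("top","side"):
    p=bot.read_camera(n);tip=bot.observe()["eef_pos"]
    print(n,"foot px",proj(p,tip-[0,0,.068]),"mouth px",proj(p,[.594,.099,.088]),[(np.round(r["pixel"],1),round(r["conf"],2)) for q in("round_rod","mouth") for r in bot.place_of(q,p)[:2]])
    if n=="side": save("m1",cv2.resize(p["image"][170:320,320:480],(640,600),interpolation=cv2.INTER_CUBIC))
E
```

```text
time: 4.0
eef_pos: [0.5555, 0.1376, 0.198]
ee_rot: [-0.0, 3.141, 0.0]
contact_force: [1.0, 0.2, -0.2]
grip_width: 0.0143
grasp_force: 48.8
time: 4.5
eef_pos: [0.5935, 0.0996, 0.1664]
ee_rot: [0.001, -3.14, -0.0]
contact_force: [0.0, 0.6, 0.2]
grip_width: 0.0142
grasp_force: 48.8
pos [0.5935 0.0996 0.1664] dtool [-0.0005 -0.0006 -0.0036]
[[-1.    -0.    -0.002]
 [-0.     1.     0.   ]
 [ 0.002  0.    -1.   ]]
top foot px [np.float64(363.5753588942969), np.float64(184.82513410886085)] mouth px [np.float64(363.4346447784562), np.float64(185.40894433041439)] [(array([221. , 275.1]), 0.51), (array([294.7, 290.2]), 0.51)]
side foot px [np.float64(402.56967669557196), np.float64(244.62228141043542)] mouth px [np.float64(402.20291423948703), np.float64(251.67183209325083)] [(array([187.2, 285.5]), 0.89), (array([211.1, 253.8]), 0.7), (array([396.6, 251.3]), 0.7)]
```

View pics/m1.png

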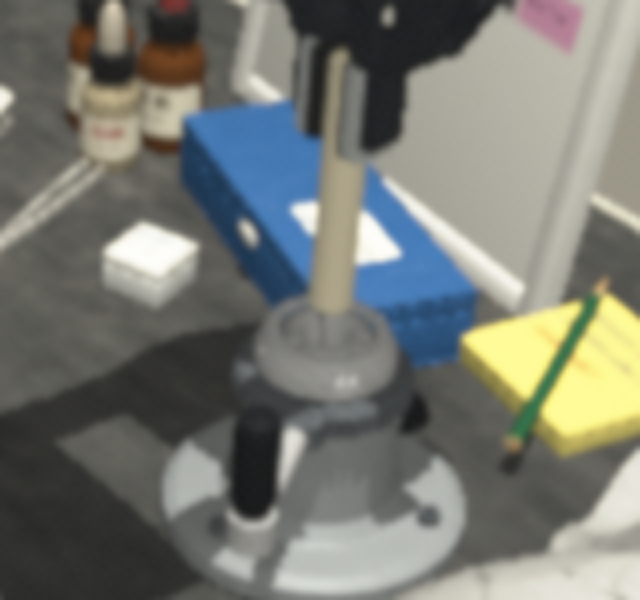

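The foot hangs centred just above the mouth (crop (332,308) over (330,328)). Now I insert slowly.

```bash
python3 -m crank '{"linear":[[0,0,0.004],[0,0,0.009],[0,0,0.013],[0,0,0.017],[0,0,0.021]],"twist":[[0,0,0],[0,0,0],[0,0,0],[0,0,0],[0,0,0]],"grip":[0.1,0.1,0.1,0.1,0.1]}'
```

```text
time: 5.3
eef_pos: [0.5945, 0.0993, 0.1461]
ee_rot: [-0.0, 3.141, 0.001]
contact_force: [-0.1, 1.0, 0.5]
grip_width: 0.0146
grasp_force: 48.8
```

```bash
python3 -m crank '{"linear":[[0,0,0.003],[0,0,0.006],[0,0,0.009],[0,0,0.012],[0,0,0.015]],"twist":[[0,0,0],[0,0,0],[0,0,0],[0,0,0],[0,0,0]],"grip":[0.1,0.1,0.1,0.1,0.1]}'
```

```text
time: 5.8
eef_pos: [0.5945, 0.0995, 0.1312]
ee_rot: [-0.0, 3.141, 0.001]
contact_force: [0.5, 4.6, 2.6]
grip_width: 0.0147
grasp_force: 49.1
```

```bash
python3 -m crank '{"linear":[[0,0.001,0.001],[0,0.001,0.004],[0,0.001,0.007],[0,0.001,0.010],[0,0.001,0.012]],"twist":[[0,0,0],[0,0,0],[0,0,0],[0,0,0],[0,0,0]],"grip":[0.1,0.1,0.1,0.1,0.1]}'
```

```text
time: 6.3
eef_pos: [0.5943, 0.1001, 0.119]
ee_rot: [0.0, -3.141, 0.0]
contact_force: [0.4, 1.5, 0.1]
grip_width: 0.0143
grasp_force: 48.9
```

```bash
python3 -m crank '{"linear":[[0,0,0.001],[0,0,0.002],[0,0,0.003],[0,0,0.004],[0,0,0.004]],"twist":[[0,0,0],[0,0,0],[0,0,0],[0,0,0],[0,0,0]],"grip":[0.1,0.1,0.1,0.1,0.1]}';python3 -m crank '{"linear":[[0,0,0.001],[0,0,0.002],[0,0,0.003],[0,0,0.003],[0,0,0.003]],"twist":[[0,0,0],[0,0,0],[0,0,0],[0,0,0],[0,0,0]],"grip":[0.1,0.1,0.1,0.1,0.1]}'
```

```text
time: 6.8
eef_pos: [0.5944, 0.1002, 0.1153]
ee_rot: [0.0, -3.142, -0.0]
contact_force: [0.7, 1.3, -1.0]
grip_width: 0.0146
grasp_force: 48.9
time: 7.3
eef_pos: [0.5944, 0.1002, 0.1121]
ee_rot: [0.0, -3.141, -0.0]
contact_force: [1.6, 1.3, -0.2]
grip_width: 0.0144
grasp_force: 48.9
```

```bash
python3 -m crank '{"linear":[[0,0,0.001],[0,0,0.002],[0,0,0.003],[0,0,0.003],[0,0,0.003]],"twist":[[0,0,0],[0,0,0],[0,0,0],[0,0,0],[0,0,0]],"grip":[0.1,0.1,0.1,0.1,0.1]}'
```

```text
time: 7.8
eef_pos: [0.5943, 0.1001, 0.1092]
ee_rot: [0.0, -3.141, -0.0]
contact_force: [1.1, 1.9, -0.3]
grip_width: 0.0148
grasp_force: 48.9
```

```bash
python3 -m crank '{"linear":[[0,0,0.001],[0,0,0.001],[0,0,0.002],[0,0,0.002],[0,0,0.002]],"twist":[[0,0,0],[0,0,0],[0,0,0],[0,0,0],[0,0,0]],"grip":[0.1,0.1,0.1,0.1,0.1]}'; python3 - <<'E'
from h import *
p=bot.read_camera("side");save("i1",cv2.resize(p["image"][170:290,340:460],(600,600),interpolation=cv2.INTER_CUBIC))
e=bot.observe()["eef_pos"]
for z in(.088,e[2],e[2]+.032): print(z,(np.array(proj(p,[e[0],e[1],z]))-[340,170])*5)
E
```

```text
time: 8.3
eef_pos: [0.5943, 0.1002, 0.1072]
ee_rot: [0.0, -3.141, -0.0]
contact_force: [0.8, 1.3, 0.9]
grip_width: 0.0145
grasp_force: 48.9
0.088 [309.16805548 406.11366358]
0.10720330165736255 [314.10069281 351.33179288]
0.13920330165736255 [322.59583067 256.98479086]
```

View pics/i1.png

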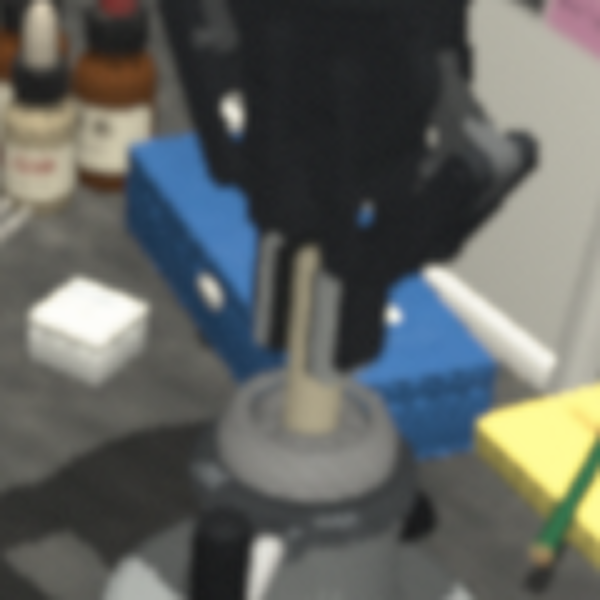

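The rod is in the bore with its top at about crop (307,245), so roughly 45 mm deep. I keep feeling downward.

```bash
python3 -m crank '{"linear":[[0,0,0.001],[0,0,0.001],[0,0,0.002],[0,0,0.002],[0,0,0.002]],"twist":[[0,0,0],[0,0,0],[0,0,0],[0,0,0],[0,0,0]],"grip":[0.1,0.1,0.1,0.1,0.1]}'; python3 -m crank '{"linear":[[0,0,0.001],[0,0,0.001],[0,0,0.002],[0,0,0.002],[0,0,0.002]],"twist":[[0,0,0],[0,0,0],[0,0,0],[0,0,0],[0,0,0]],"grip":[0.1,0.1,0.1,0.1,0.1]}'
```

```text
time: 8.85
eef_pos: [0.5947, 0.1002, 0.1064]
ee_rot: [-0.0, 3.14, -0.0]
contact_force: [-0.0, 2.2, 8.3]
grip_width: 0.0146
grasp_force: 49.9
time: 9.35
eef_pos: [0.5952, 0.1002, 0.106]
ee_rot: [-0.0, 3.138, -0.0]
contact_force: [-2.0, 2.0, 18.3]
grip_width: 0.0148
grasp_force: 50.9
```

```bash
python3 -m crank '{"linear":[[0,0,-0.001],[0,0,-0.002],[0,0,-0.0035],[0,0,-0.005],[0,0,-0.0065]],"twist":[[0,0,0],[0,0,0],[0,0,0],[0,0,0],[0,0,0]],"grip":[0.1,0.1,0.1,0.1,0.1]}'; python3 -m crank '{"linear":[[0,0,0],[0,0,0],[0,0,0.001],[0,0,0.002],[0,0,0.003]],"twist":[[0,0,0],[0,0,0],[0,0,0],[0,0,0],[0,0,0]],"grip":[0.1,0.1,0.1,0.1,0.1]}'
```

```text
time: 9.85
eef_pos: [0.5942, 0.1002, 0.1093]
ee_rot: [0.0, -3.141, -0.0]
contact_force: [1.2, 1.9, -1.6]
grip_width: 0.0145
grasp_force: 48.9
time: 10.35
eef_pos: [0.5945, 0.1001, 0.1069]
ee_rot: [-0.0, 3.141, -0.0]
contact_force: [1.5, 2.7, 2.8]
grip_width: 0.0143
grasp_force: 49.0
```

```bash
python3 -m crank '{"linear":[[0,0,-0.001],[0,0,-0.002],[0,0,-0.003],[0,0,-0.004],[0,0,-0.005]],"twist":[[0,0,0],[0,0,0],[0,0,0],[0,0,0],[0,0,0]],"grip":[0.1,0.1,0.1,0.1,0.1]}';python3 -m crank '{"linear":[[0,0,-0.002],[0,0,-0.004],[0,0,-0.006],[0,0,-0.008],[0,0,-0.010]],"twist":[[0,0,0],[0,0,0],[0,0,0],[0,0,0],[0,0,0]],"grip":[0.1,0.1,0.1,0.1,0.1]}'; python3 -m crank '{"linear":[[0,0,0],[0,0,0.003],[0,0,0.006],[0,0,0.009],[0,0,0.011]],"twist":[[0,0,0],[0,0,0],[0,0,0],[0,0,0],[0,0,0]],"grip":[0.1,0.1,0.1,0.1,0.1]}';python3 -m crank '{"linear":[[0,0,0.0008],[0,0,0.0016],[0,0,0.0024],[0,0,0.0032],[0,0,0.004]],"twist":[[0,0,1],[0,0,2],[0,0,3],[0,0,2],[0,0,0]],"grip":[0.1,0.1,0.1,0.1,0.1]}';python3 -m crank '{"linear":[[0,0,0.0005],[0,0,0.001],[0,0,0.0015],[0,0,0.002],[0,0,0.002]],"twist":[[0,0,1],[0,0,3],[0,0,0],[0,0,-3],[0,0,0]],"grip":[0.1,0.1,0.1,0.1,0.1]}'
```

```text
time: 10.85
eef_pos: [0.5942, 0.1002, 0.1117]
ee_rot: [0.0, -3.141, 0.0]
contact_force: [1.2, 1.7, -1.7]
grip_width: 0.0148
grasp_force: 48.9
time: 11.35
eef_pos: [0.5944, 0.1001, 0.1221]
ee_rot: [-0.0, 3.142, -0.0]
contact_force: [-0.1, 0.9, -1.2]
grip_width: 0.0147
grasp_force: 48.8
time: 11.85
eef_pos: [0.5945, 0.1002, 0.1106]
ee_rot: [-0.0, 3.141, 0.0]
contact_force: [0.3, 2.3, 2.1]
grip_width: 0.0149
grasp_force: 49.0
time: 12.35
eef_pos: [0.5944, 0.1002, 0.1068]
ee_rot: [-0.003, 3.142, 0.0]
contact_force: [1.3, 2.1, 2.4]
grip_width: 0.0148
grasp_force: 49.0
time: 12.85
eef_pos: [0.595, 0.1002, 0.1063]
ee_rot: [0.0, 3.139, -0.0]
contact_force: [0.2, 1.0, 11.0]
grip_width: 0.0147
grasp_force: 50.1
```

```bash
python3 -m crank '{"linear":[[0,0,0],[0,0,0],[0,0,0],[0,0,0],[0,0,0]],"twist":[[0,0,0],[0,0,0],[0,0,0],[0,0,0],[0,0,0]],"grip":[0.4,0.5,0.5,0.5,0.5]}';python3 -m crank '{"linear":[[0,0,-0.01],[0,0,-0.03],[0,0,-0.06],[0,0,-0.09],[0,0,-0.11]],"twist":[[0,0,0],[0,0,0],[0,0,0],[0,0,0],[0,0,0]],"grip":[0.5,0.5,0.5,0.5,0.5]}'; python3 - <<'E'
from h import *
p=bot.read_camera("side");save("r1",cv2.resize(p["image"][170:290,340:460],(600,600),interpolation=cv2.INTER_CUBIC))
for z in(.088,.129,.139,.147): print(z,(np.array(proj(p,[.5945,.1,z]))-[340,170])*5)
E
```

```text
time: 13.35
eef_pos: [0.5943, 0.1001, 0.1046]
ee_rot: [0.0, -3.141, 0.0]
contact_force: [-0.3, 0.0, -0.7]
grip_width: 0.0428
grasp_force: 0.0
time: 13.85
eef_pos: [0.5947, 0.1002, 0.2179]
ee_rot: [-0.0, 3.138, -0.0]
contact_force: [0.4, 0.6, 0.7]
grip_width: 0.0427
grasp_force: 0.0
0.088 [309.99726727 406.22367983]
0.129 [320.70067233 287.60011932]
0.139 [323.39840119 257.70176445]
0.147 [325.58214431 233.4998042 ]
```

View pics/r1.png

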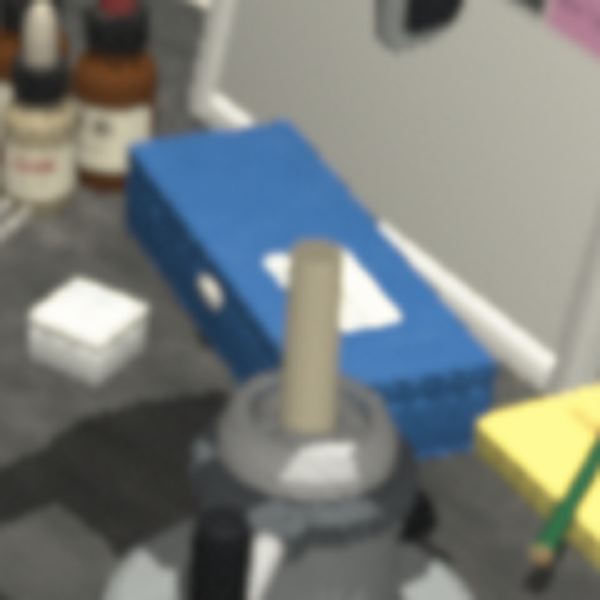

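The rod stands alone upright, with its top at about crop (317,252). That puts the top at z of 0.140 to 0.142 and the foot about 47 mm down, past the ring. Next I press on its top with shut fingers to confirm it is solid.

```bash
python3 -m crank '{"linear":[[0,0,0],[0,0,0],[0,0,0.02],[0,0,0.04],[0,0,0.055]],"twist":[[0,0,0],[0,0,0],[0,0,0],[0,0,0],[0,0,0]],"grip":[0,0,0,0,0]}';python3 -m crank '{"linear":[[0,0,0.004],[0,0,0.008],[0,0,0.010],[0,0,0.011],[0,0,0.012]],"twist":[[0,0,0],[0,0,0],[0,0,0],[0,0,0],[0,0,0]],"grip":[0,0,0,0,0]}'
```

```text
time: 14.4
eef_pos: [0.5934, 0.1001, 0.1573]
ee_rot: [0.0, -3.138, -0.0]
contact_force: [0.1, -0.4, -0.2]
grip_width: 0.0002
grasp_force: 0.0
time: 14.9
eef_pos: [0.5946, 0.1002, 0.1482]
ee_rot: [-0.0, 3.141, -0.0]
contact_force: [0.1, 0.5, 0.3]
grip_width: 0.0001
grasp_force: 0.0
```

```bash
python3 -m crank '{"linear":[[0,0,0.001],[0,0,0.002],[0,0,0.003],[0,0,0.004],[0,0,0.005]],"twist":[[0,0,0],[0,0,0],[0,0,0],[0,0,0],[0,0,0]],"grip":[0,0,0,0,0]}';python3 -m crank '{"linear":[[0,0,0.0005],[0,0,0.001],[0,0,0.0015],[0,0,0.002],[0,0,0.0025]],"twist":[[0,0,0],[0,0,0],[0,0,0],[0,0,0],[0,0,0]],"grip":[0,0,0,0,0]}'
```

```text
time: 15.4
eef_pos: [0.5944, 0.1001, 0.1427]
ee_rot: [-0.0, 3.142, -0.0]
contact_force: [-0.4, -0.1, -0.4]
grip_width: -0.0001
grasp_force: 0.0
time: 15.9
eef_pos: [0.5944, 0.1002, 0.1403]
ee_rot: [-0.0, 3.142, -0.0]
contact_force: [-0.5, -0.8, 0.1]
grip_width: 0.0
grasp_force: 0.3
```

```bash
python3 -m crank '{"linear":[[0,0,0.0005],[0,0,0.001],[0,0,0.0015],[0,0,0.0015],[0,0,0.002]],"twist":[[0,0,0],[0,0,0],[0,0,0],[0,0,0],[0,0,0]],"grip":[0,0,0,0,0]}'
```

```text
time: 16.4
eef_pos: [0.5948, 0.1001, 0.1389]
ee_rot: [-0.0, 3.14, -0.0]
contact_force: [0.4, -0.7, 8.2]
grip_width: -0.0003
grasp_force: 4.2
```

```bash
python3 -m crank '{"linear":[[0,0,0.0005],[0,0,0.001],[0,0,0.001],[0,0,0.0015],[0,0,0.0015]],"twist":[[0,0,0],[0,0,0],[0,0,0],[0,0,0],[0,0,0]],"grip":[0,0,0,0,0]}'
```

```text
time: 16.9
eef_pos: [0.5954, 0.1, 0.1386]
ee_rot: [-0.0, 3.138, -0.001]
contact_force: [-0.4, -1.5, 12.9]
grip_width: -0.0002
grasp_force: 6.4
```

The rod top is solid at z = 0.1388, at the same depth felt in the grip, so it is home about 49 mm down. Next is the lever.

```bash
python3 -m crank '{"linear":[[0,0,-0.02],[0,0,-0.05],[0.02,-0.025,-0.055],[0.045,-0.05,-0.055],[0.07,-0.08,-0.055]],"twist":[[0,0,0],[0,0,0],[0,0,0],[0,0,0],[0,0,0]],"grip":[0,0,0,0,0]}';python3 -m crank '{"linear":[[0.003,-0.002,0.01],[0.003,-0.002,0.03],[0.003,-0.002,0.06],[0.003,-0.002,0.09],[0.003,-0.002,0.107]],"twist":[[0,0,0],[0,0,0],[0,0,0],[0,0,0],[0,0,0]],"grip":[0,0,0,0,0]}'
```

```text
time: 17.4
eef_pos: [0.5232, 0.0199, 0.1915]
ee_rot: [0.002, -3.141, -0.0]
contact_force: [0.1, -0.6, 0.0]
grip_width: -0.0
grasp_force: 0.0
time: 17.9
eef_pos: [0.5205, 0.0188, 0.0821]
ee_rot: [0.0, -3.138, -0.001]
contact_force: [-0.8, -0.4, 0.9]
grip_width: -0.0001
grasp_force: 0.0
```

```bash
python3 -m crank '{"linear":[[0.007,0.009,0],[0.012,0.018,0],[0.016,0.027,0],[0.019,0.036,0],[0.020,0.045,0]],"twist":[[0,0,0],[0,0,0],[0,0,0],[0,0,0],[0,0,0]],"grip":[0,0,0,0,0]}';python3 -m crank '{"linear":[[0.001,0.008,0],[0.001,0.016,0],[0,0.024,0],[-0.001,0.032,0],[-0.003,0.040,0]],"twist":[[0,0,0],[0,0,0],[0,0,0],[0,0,0],[0,0,0]],"grip":[0,0,0,0,0]}'
```

```text
time: 18.4
eef_pos: [0.5011, 0.0641, 0.0856]
ee_rot: [-0.001, 3.141, -0.0]
contact_force: [-1.6, -3.6, -0.4]
grip_width: -0.0004
grasp_force: 1.6
time: 18.9
eef_pos: [0.5045, 0.1039, 0.0848]
ee_rot: [0.0, -3.142, -0.0]
contact_force: [-1.2, -2.2, 0.4]
grip_width: -0.0
grasp_force: 1.2
```

Now about 3 cm remains; I push until the end stop.

```bash
python3 -m crank '{"linear":[[-0.003,0.006,0],[-0.006,0.012,0],[-0.009,0.018,0],[-0.012,0.023,0],[-0.014,0.027,0]],"twist":[[0,0,0],[0,0,0],[0,0,0],[0,0,0],[0,0,0]],"grip":[0,0,0,0,0]}'
```

```text
time: 19.4
eef_pos: [0.5187, 0.1305, 0.0848]
ee_rot: [-0.0, 3.141, -0.0]
contact_force: [-0.3, -1.8, -0.2]
grip_width: -0.0004
grasp_force: 1.3
```

```bash
python3 -m crank '{"linear":[[-0.001,0.001,0],[-0.001,0.002,0],[-0.002,0.003,0],[-0.002,0.004,0],[-0.002,0.004,0]],"twist":[[0,0,0],[0,0,0],[0,0,0],[0,0,0],[0,0,0]],"grip":[0,0,0,0,0]}'
```

```text
time: 19.9
eef_pos: [0.5206, 0.1335, 0.0848]
ee_rot: [-0.0, 3.141, -0.002]
contact_force: [0.2, -6.4, -1.1]
grip_width: 0.0
grasp_force: 2.9
```

```bash
python3 -m crank '{"linear":[[0,0.001,0],[-0.001,0.002,0],[-0.001,0.002,0],[-0.001,0.003,0],[-0.001,0.003,0]],"twist":[[0,0,0],[0,0,0],[0,0,0],[0,0,0],[0,0,0]],"grip":[0,0,0,0,0]}'
```

```text
time: 20.4
eef_pos: [0.5207, 0.1339, 0.0848]
ee_rot: [0.001, -3.139, 0.01]
contact_force: [-4.2, -22.6, 3.5]
grip_width: 0.0
grasp_force: 11.2
```

The lever is hard against its end stop where predicted (handle y about 0.157). I back off, rise and check.

```bash
python3 -m crank '{"linear":[[0.003,-0.012,0],[0.006,-0.024,0],[0.006,-0.026,-0.03],[0.006,-0.026,-0.07],[0.006,-0.026,-0.11]],"twist":[[0,0,0],[0,0,0],[0,0,0],[0,0,0],[0,0,0]],"grip":[0,0,0,0,0]}';python3 -m crank '{"linear":[[0.03,0,-0.02],[0.07,0,-0.04],[0.11,0,-0.04],[0.14,0,-0.04],[0.14,0,-0.04]],"twist":[[0,0,0],[0,0,0],[0,0,0],[0,0,0],[0,0,0]],"grip":[0,0,0,0,0]}'; python3 - <<'E'
from h import *
S=bot.read_camera("side");T=bot.read_camera("top")
for p in(S,T): print([(np.round(r["pixel"],1),round(r["conf"],2),atz(p,r["pixel"],.098).round(3)) for r in bot.place_of("handle",p)[:2]])
save("end",np.hstack([cv2.resize(S["image"][150:350,190:450],(520,400)),cv2.resize(T["image"][140:300,240:400][:,::1],(280,280))[:,:] if 0 else cv2.resize(T["image"][150:350,230:370],(280,400))]))
for z in(.1388,): print((np.array(proj(S,[.5945,.1,z]))-[190,150])*2)
E
```

```text
time: 20.9
eef_pos: [0.515, 0.1109, 0.1961]
ee_rot: [-0.0, -3.141, -0.001]
contact_force: [0.6, 0.6, 0.1]
grip_width: 0.0003
grasp_force: 0.0
time: 21.4
eef_pos: [0.3723, 0.1114, 0.2352]
ee_rot: [-0.001, 3.141, 0.001]
contact_force: [0.4, 0.2, -0.2]
grip_width: -0.0004
grasp_force: 0.0
[(array([335.5, 245.8]), 0.64, array([0.515, 0.156, 0.098]))]
[(array([262.4, 257.2]), 0.68, array([0.449, 0.286, 0.098])), (array([332.2, 223.9]), 0.64, array([0.515, 0.158, 0.098]))]
[429.33764023 143.32142662]
```

View pics/end.png

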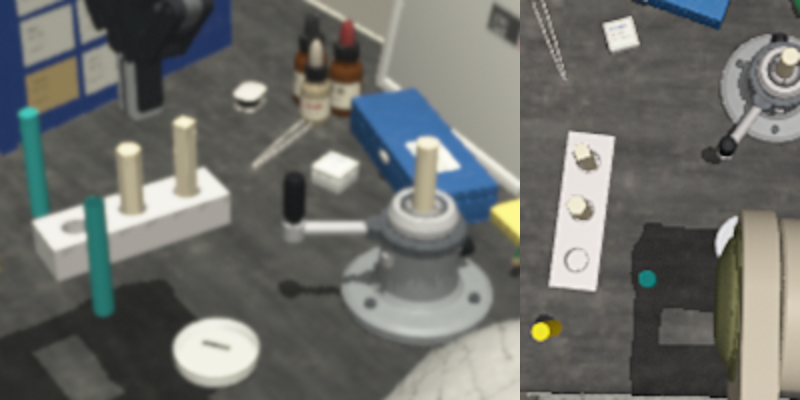

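The rod is upright in the fixture (crop (427,145), as predicted). The lever is at front left (handle at (292,200)), and the hex rod, square rod, dish and box are all in place.

```bash
python3 -c "
from bench import bot
print(bot.sign_off())"
```

```text
the job is handed in; nothing more can be done
None
```

The job is handed in: the round rod went in until it stopped solid about 49 mm down (highest push read about 18 N), then the lever was swung to its end stop and released, with the other rods, dish and box left in place. The wiper ring's drag felt lighter than described (about 2 N), so I let go of the rod before clamping and pressed its top with shut fingers, which met the same solid stop.

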